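# Close the varnish tin and present its glass test plate label up

### The job

Set up a varnish test for its record picture: first press the loose lid of the varnish tin down until it sits level and fully home, so that nothing can drop into the varnish. Then lift the glass test plate out of its drying stand: it is the one with a small square notch in a corner, which marks the frosted end that carries the paper label on one face; the plate with four whole corners is a blank and stays untouched in its stand. Hold the test plate 5 to 10 cm above the middle of the closed tin, level, label face up and frosted end pointing to the robot's left as in the earlier pictures of the series, and finish while still holding it there, motionless and clear of the tin.

Things in the scene. Friction and masses are not known exactly. Their poses are not given: they have to be found in the camera images.
- varnish_tin: Upright steel tin with a plain paper band, 86 mm diameter, rim 92 mm high, 0.9 kg, loose on the bench. Origin: centre of its underside; z up. Its lid is already in the rim on the tin's +x side and stands proud on the -x side.
- lid (a joint): Tilt (rad) of the tin's round press-on lid, 81 mm diameter, about a line through the rim on the tin's +x side, parallel to the tin's y. 0 = level, fully home (stop). Starts at 0.07 to 0.115: raised edge 6 to 9 mm proud. Stiff friction, stays where left: about 6 N straight down at the raised edge moves it, twice that at the middle.
- lid_raised_edge (a point): On top of the lid's raised edge, 5 mm in from its outermost point; moves with the lid. 98.5 mm above the bench when the lid is home. The middle of the lid is 1.5 mm lower than its rim.
- test_plate: Test plate: pale greenish glass, 110 x 50 x 6 mm, 85 g. Origin: its centre; x along the length towards the frosted, notched end; y along the width; z out of the label face. Stands upright at the start, frosted end DOWN, any yaw; bottom edge 24 mm, top edge 134 mm above the bench; the long edges (50 mm apart) are free to grasp. The last 34 mm of the label face is matt white.
- label_center (a point): Middle of the label's face. The label is a blank paper, 20 x 42 mm, on the frosted end, at (33, 0, 4) mm in the test plate's frame. The other face of the plate is bare glass.
- notch (a point): Middle of the 10 x 10 mm square corner notch, at (50, -20, 0) mm in the test plate's frame. Facing the label side of the plate as it stands (frosted end down), the notch is the lower left corner; facing the bare side, the lower right. It is in view beside the stand's block.
- blank_plate: Blank glass plate, 110 x 50 x 6 mm, four whole corners, no frosting or label, upright in the other stand; it stays there. Origin: its centre; x down at the start, y along its width, z along its thickness.
- stand_a: Stand of the test plate, fixed: dark round foot, 90 mm across, 9 mm high; on it a wooden block, 30 mm (x) by 22 mm (y), 52 mm high, with a slot 8 mm wide along y, its floor at 24 mm. The plate stands in it with 1 mm play each side, 14 mm overhanging at both ends; 30 mm straight up frees it. Origin: centre of the foot's underside; z up.
- stand_b: An equal stand, fixed, holding the blank plate.
- left_side (a point): A point on the bench to the left of the tin, before the stands. World axes: its x axis points straight away from the robot, its y axis to the robot's left, z up.
There are look-alikes about, which are no part of the job. What is shaped like the test_plate but pink is not meant. Leave any turquoise look-alike of the varnish_tin alone.

How it is judged (in metres and radians):
On the way, in this order (a step that is already met when the one before it is completed fails the run):
1. the lid is level and fully home, the test plate still in its stand (value of joint lid below 0.013 rad and distance of test_plate from where it was at the start of the episode below 0.02 m), for 0.2 s.
2. the test plate is lifted out of its stand, the lid still home (value of joint lid below 0.013 rad and height (world z) of test_plate above 0.115 m and contact force between the fingers and test_plate above 0.5 N), for 0.1 s.
At the end, for the whole second after the job is handed in: Lid under 0.013 rad; tin upright, moved under 40 mm; fingers hold the plate at rest, label up within 20 deg of level, centre within 50 mm of the tin's axis and 30 to 140 mm above the lid, touching no tin, frosted end to the left within 40 deg; blank plate not moved (value of joint lid below 0.013 rad and angle between varnish_tin's own z axis and vertical below 0.06 rad and distance of varnish_tin from where it was at the start of the episode below 0.04 m and height (world z) of varnish_tin below 0.01 m and angle between test_plate's own z axis and vertical below 0.35 rad and horizontal distance between test_plate and varnish_tin below 0.05 m and z of test_plate in the frame of varnish_tin between 0.1285 and 0.2385 m and angle between the x axis of test_plate and the y axis of left_side, either way round below 0.7 rad and x of left_side in the frame of test_plate above 0.05 m and contact force between the fingers and test_plate above 0.5 N and contact force between test_plate and varnish_tin below 0.05 N and linear speed of test_plate below 0.03 m/s and angular speed of test_plate below 0.2 rad/s and distance of blank_plate from where it was at the start of the episode below 0.01 m); the arm keeps its last pose, push and grip.
It fails at once if the blank plate is knocked (moved more than 20 mm) (distance of blank_plate from where it was at the start of the episode above 0.02 m).
It fails at once if the tin is tipped over (angle between varnish_tin's own z axis and vertical above 0.5 rad).
It fails at once if the test plate is dropped or laid on the bench (height (world z) of test_plate below 0.045 m).
It also fails if it takes over 58 s, if anything falls off the work surface, if the arm or the gripper's body presses on something with over 40 N, if the wrist force passes 120 N, or if a joint passes its speed limit or range.

### The arm

A 6-joint arm with a two-finger parallel gripper is mounted at the origin on a cart in front of the work surface, level with it; the furniture and walls round the work are solid. World frame = base frame: x ahead of the robot, y to its left, z up, the work surface at z = 0. Lengths are in m, angles in degrees, forces in N, time in s.
With the tool pointing down it reaches from about 0.4 to 0.825 m from the base axis. Payload 7 kg.
Tool frame: the origin (TCP) lies midway between the tips of the shut fingers; the grasp point (between the pads) lies 19 mm behind it (env.hold_point_z is the distance from the TCP to the grasp point, in m); z points along the fingers, y is the line along which they close (so a half turn about z gives the same grasp; the last joint's range is limited). The gripper opens to 85 mm and grips with 20 to 120 N. Pads are 22 mm wide; open, the fingers measure 114 mm over their backs; the gripper's body (76 mm by 85 mm) begins 54 mm behind the grasp point. The pads swing forward as they close: fully open they stand 13 mm farther back than shut.
Start: joints at [86.981, 20.546, 0.682, 0, -70.136, -16.507], TCP at [0.226, 0.636, 0.231] pointing down, gripper open.
Joint ranges: [-176.03, 176.03], [-82.01, 121.73], [-58.28, 71.71], [-173.87, 95.51], [-174.79, -0.11], [-173.66, 173.66]. Speed limits (degrees/s): [136.94, 136.94, 172.46, 180, 180, 180].

### API

Orientations are given as [roll, pitch, yaw] about the fixed x, y, z axes, in that order (R = Rz(yaw) Ry(pitch) Rx(roll)).
In Python, from cell import env gives the robot as it stands.
- The arm moves only by the tool apply_moves, never from a script. Its argument "motion" is a list of rows, each an object of numbers: "tx", "ty", "tz": the shift along the tool's x, y, z in mm; "rx", "ry", "rz": the turn, a rotation vector about the tool's x, y, z in units of 8 degrees (1.0 is 8 degrees); "gripper": the closure, from -1 (fully open) to 1 (shut). A call has 1 to 20 rows; each row is the pose to reach, as a shift and turn from the pose commanded when the call began, along the tool's axes at that moment; what a row does not reach only later rows make up. A row lasts 1/8 s, in which the tool goes at most 62.5 mm and 10.7 degrees, less where a joint would pass 70% of its speed; a pose out of reach is approached as far as the arm can. A call with a gripper value outside its range is refused whole. The fingers move at their own pace and stop on an object; "newtons" is the grip in N (left out, the last holds). Time passes only in rows, so rows that repeat a pose let the fingers close. It gives the time, the measured TCP pose, the force, the opening and the grip force at its end, in the units of the state.
- env.read_state(): the state, without advancing time (a new reading comes with each control period).
- env.capture(name): name is "side" or "top" or "wrist"; returns the picture (384x512x3 uint8, red, green, blue); there is no depth.
- env.camera_params(name): a dict with "vertical_fov" (degrees; the focal length in pixels is half the picture's height over the tangent of half this angle, whatever the lens; pixels are square), "cx", "cy" (the principal point, pixels), "R" (3x3) and "t" (3): a world point X has camera coordinates R X + t. Camera axes: x right, y down, z forward; pixel columns grow to the right and rows downward; lengths in m; the calibration is good to about 2 mm. The wrist camera is an equidistant fisheye: a pixel r from the principal point sees the ray r / f radians off the axis. A picture is of the moment at which its call begins: read the wrist's pose just before it. camera_params takes no time and is no camera call; for the wrist camera it gives the pose at the moment of the call.
- env.job_done(): hands the job in; it is judged then, once.
The state is a dict: "time": time; "joints": joint angles; "qvel": joint speeds; "tau": joint torques, N m; "eef_pos": TCP position; "eef_rot": TCP orientation; "contact_force": force on the tool from outside, world axes, zero at the start; "ft_torque": the same for the moment, N m; "grip_width": finger opening in m; "gripper_force": force on a finger pad.
Only numpy, scipy, OpenCV 4.12 (cv2) and the standard library are available. Lean on these libraries where they do the work, as an engineer would, in place of code of your own. Each camera call takes 0.05 s, during which the arm holds its last target. There are 200 camera calls.

## Working session

There is one attempt and no reset: what is moved stays moved. The work goes in short steps, Python scripts to look and compute and a tool call to move; the robot and the scene stay as the last step left them, time stands still between calls to the robot, and variables do not carry over. Pictures are saved under pics/ and viewed, at most 10 in all, crops included, and the job is handed in when it is done.

Besides the shell and the picture viewer there is one more tool, called after "Call:" as name(argument=value, ...) on one line, values as JSON. apply_moves: Moves the arm, as the interface text tells. Its arguments: {"type":"object","properties":{"motion":{"type":"array"},"newtons":{"type":"number"}},"required":["motion"]}

```bash
mkdir -p pics; ls; python3 - <<'E'
from cell import env
import cv2,numpy as np
for n in ["side","top","wrist"]:
    p=env.camera_params(n); im=env.capture(n)
    cv2.imwrite(f"pics/{n}0.png",im[:,:,::-1])
    R=np.array(p["R"]);t=np.array(p["t"]);print(n,p["vertical_fov"],p["cx"],p["cy"],"C",(-R.T@t).round(3),"fwd",R[2].round(3))
a=cv2.imread("pics/side0.png");b=cv2.imread("pics/top0.png")
cv2.imwrite("pics/m0.png",cv2.resize(np.hstack([a,b]),(800,300)))
s=env.read_state();print(s["time"],s["eef_pos"],s["eef_rot"],s["grip_width"],s["contact_force"])
E
```

```text
pics
side 49.53409774076975 258.6082865157958 182.7684092962968 C [ 0.508 -0.707  0.571] fwd [-0.018  0.861 -0.508]
top 48.64829667737817 255.81450924528045 199.03992665092235 C [0.342 0.115 1.147] fwd [ 0.125  0.    -0.992]
wrist 65.70646984690485 257.8754594912161 196.5453683977638 C [0.286 0.614 0.373] fwd [-0.244  0.085 -0.966]
0.15 [0.22551066 0.63582988 0.23057861] [ 1.79926986e+02 -7.72089265e-03 -1.95300379e+01] 0.08525523980714868 [-0.14070603 -0.12450474 -0.58547206]
```

View pics/side0.png

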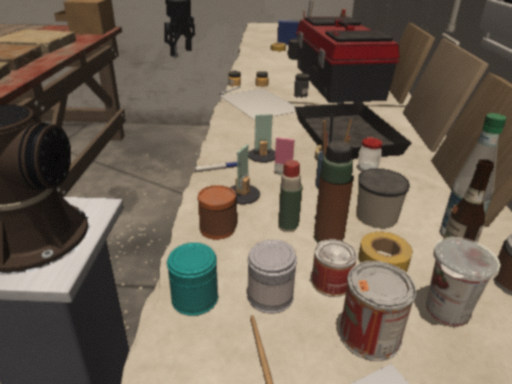

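View pics/top0.png

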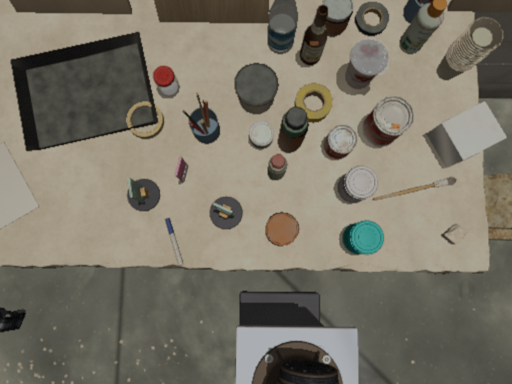

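Top view: stands at about (143,194) and (226,212). The grey tin with the plain band is at (360,184), or (272,275) in the side view. The turquoise look-alike is at (365,238) and the pink plate at (182,170). I'll enlarge these before choosing.

```bash
python3 - <<'E'
import cv2,numpy as np
a=cv2.imread("pics/side0.png");b=cv2.imread("pics/top0.png")
f=lambda im,x,y,w,h:cv2.resize(im[y:y+h,x:x+w],(400,300),interpolation=cv2.INTER_CUBIC)
cv2.imwrite("pics/crop1.png",np.vstack([np.hstack([f(a,220,108,80,60),f(a,220,145,80,60)]),np.hstack([f(a,232,230,80,80*3//4),f(b,325,155,72,54)])]))
cv2.imwrite("pics/crop2.png",np.hstack([f(b,110,170,64,48),f(b,194,188,64,48)]))
E
```

```text
(no output)
```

View pics/crop1.png

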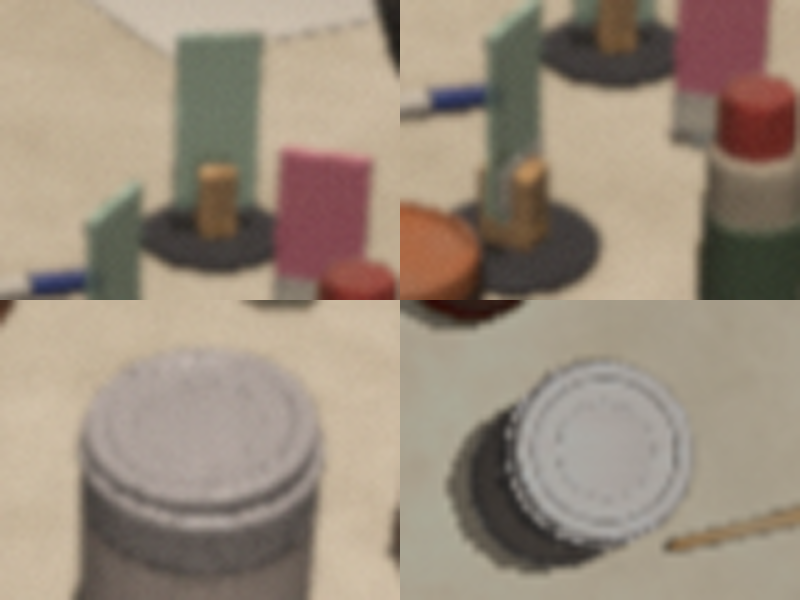

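View pics/crop2.png

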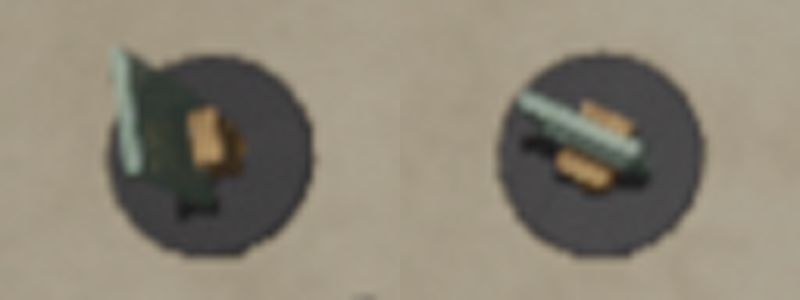

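View pics/wrist0.png

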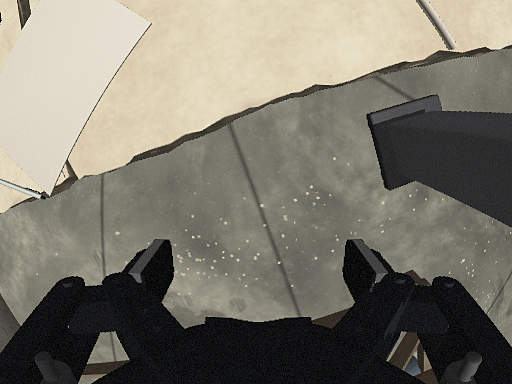

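```bash
cat > h.py <<'E'
import numpy as np,cv2
from cell import env
def ray(p,u,v,fish=False):
    f=192/np.tan(np.radians(p["vertical_fov"])/2);R=np.array(p["R"]);t=np.array(p["t"])
    d=np.array([(u-p["cx"])/f,(v-p["cy"])/f,1.])
    if fish:
        r=np.hypot(*d[:2]);d=np.array([d[0]/r*np.sin(r),d[1]/r*np.sin(r),np.cos(r)]) if r>0 else d
    return -R.T@t,R.T@d
def pt(p,u,v,z,fish=False):
    C,d=ray(p,u,v,fish);return C+d*(z-C[2])/d[2]
def proj(p,X,fish=False):
    f=192/np.tan(np.radians(p["vertical_fov"])/2);x=np.array(p["R"])@X+np.array(p["t"])
    if fish:
        r=np.hypot(x[0],x[1]);return np.array([p["cx"],p["cy"]])+f*np.arctan2(r,x[2])*x[:2]/r
    return np.array([p["cx"],p["cy"]])+f*x[:2]/x[2]
def tri(a,b):
    (c1,d1),(c2,d2)=a,b
    d1=d1/np.linalg.norm(d1);d2=d2/np.linalg.norm(d2)
    s=np.linalg.lstsq(np.c_[d1,-d2],c2-c1,rcond=None)[0]
    return (c1+s[0]*d1+c2+s[1]*d2)/2,np.linalg.norm(c1+s[0]*d1-c2-s[1]*d2)
E
python3 - <<'E'
from h import *
b=cv2.imread("pics/top0.png");p=env.camera_params("top");ps=env.camera_params("side")
hsv=cv2.cvtColor(b,cv2.COLOR_BGR2HSV)
for (x,y) in [(143,194),(226,212)]:
    g=b.max(2)[y-24:y+24,x-24:x+24]
    m=(g<90).astype(np.uint8)
    c=max(cv2.findContours(m,0,2)[0],key=cv2.contourArea)
    (u,v),r=cv2.minEnclosingCircle(cv2.convexHull(c));u+=x-24;v+=y-24
    print("stand",(u,v),r,pt(p,u,v,.009).round(4))
    h=hsv[y-30:y+30,x-30:x+30];mg=((h[...,0]>60)&(h[...,0]<100)&(h[...,1]>25)&(h[...,2]>130)).astype(np.uint8)
    ys,xs=np.nonzero(mg);print(len(xs));
    c=max(cv2.findContours(mg,0,2)[0],key=cv2.contourArea);c=c+np.array([x-30,y-30])
    print("plate top",cv2.minAreaRect(c));(cu,cv),(w,hh),an=cv2.minAreaRect(c);bx=cv2.boxPoints(((cu,cv),(w,hh),an))
    print([pt(p,*q,.134)[:2].round(4) for q in bx],pt(p,cu,cv,.134).round(4))
# tin lid circle in top
x,y=360,184
g=b.min(2)[y-30:y+30,x-30:x+30];m=(g>125).astype(np.uint8)
n,l,st,ce=cv2.connectedComponentsWithStats(cv2.morphologyEx(((b[...,2].astype(int)-b[...,0]<14)&(b.min(2)>110)).astype(np.uint8)[y-30:y+30,x-30:x+30],cv2.MORPH_OPEN,np.ones((3,3))))
i=l[30,30];mm=(l==i).astype(np.uint8);c=max(cv2.findContours(mm,0,2)[0],key=cv2.contourArea);e=cv2.fitEllipse(cv2.convexHull(c));print("tin",st[i],e,pt(p,e[0][0]+330,e[0][1]+154,.095).round(4))
f=192/np.tan(np.radians(p["vertical_fov"])/2);print("px/m",f/1.05)
E
```

```text
stand (141.91036796569824, 193.17818641662598) 17.890239715576172 [0.4974 0.4236 0.009 ]
14
plate top ((130.11538696289062, 192.57693481445312), (7.0601806640625, 1.5689290761947632), 78.69007110595703)
[array([0.4894, 0.4221]), array([0.4902, 0.4184]), array([0.4734, 0.4142]), array([0.4726, 0.4179])] [0.4814 0.4182 0.134 ]
stand (225.7258071899414, 212.53225898742676) 16.109718322753906 [0.4482 0.1958 0.009 ]
2
plate top ((215.5, 203.5), (1.4142135381698608, 0.0), -135.0)
[array([0.4568, 0.2108]), array([0.4568, 0.2108]), array([0.4592, 0.2132]), array([0.4592, 0.2132])] [0.458 0.212 0.134]
tin [ 16  12  31  32 807] ((31.03120231628418, 27.829694747924805), (31.346439361572266, 33.118934631347656), 144.10037231445312) [ 0.5225 -0.148   0.095 ]
px/m 404.5290042683171
```

Call:
apply_moves(motion=[{"tx": 484,"ty": 365,"tz": -30},{"tx": 484,"ty": 365,"tz": -30},{"tx": 484,"ty": 365,"tz": -30},{"tx": 484,"ty": 365,"tz": -30},{"tx": 484,"ty": 365,"tz": -30},{"tx": 484,"ty": 365,"tz": -30},{"tx": 484,"ty": 365,"tz": -30},{"tx": 484,"ty": 365,"tz": -30},{"tx": 484,"ty": 365,"tz": -30},{"tx": 484,"ty": 365,"tz": -30},{"tx": 484,"ty": 365,"tz": -30},{"tx": 484,"ty": 365,"tz": -30},{"tx": 484,"ty": 365,"tz": -30},{"tx": 484,"ty": 365,"tz": -30}])

```text
validation failed for argument at $.mo...
```

```bash
python3 - <<'E'
from h import *
import pickle
p=env.camera_params("wrist");im=env.capture("wrist");cv2.imwrite("pics/w1.png",im[:,:,::-1]);pickle.dump(p,open("w1.pkl","wb"))
s=env.read_state();print(s["eef_pos"],s["joints"],s["contact_force"])
print(proj(p,np.array([.448,.196,.08]),True))
cv2.imwrite("pics/w1big.png",cv2.resize(cv2.imread("pics/w1.png"),(800,600),interpolation=cv2.INTER_CUBIC))
E
```

```text
[0.22555254 0.63589713 0.23072449] [ 8.69801422e+01  2.05755814e+01  6.53502727e-01 -9.96294932e-03
 -7.01357284e+01 -1.65072763e+01] [-0.68264414  0.59996759  0.38324801]
[497.25676189 -56.30079468]
```

View pics/w1big.png

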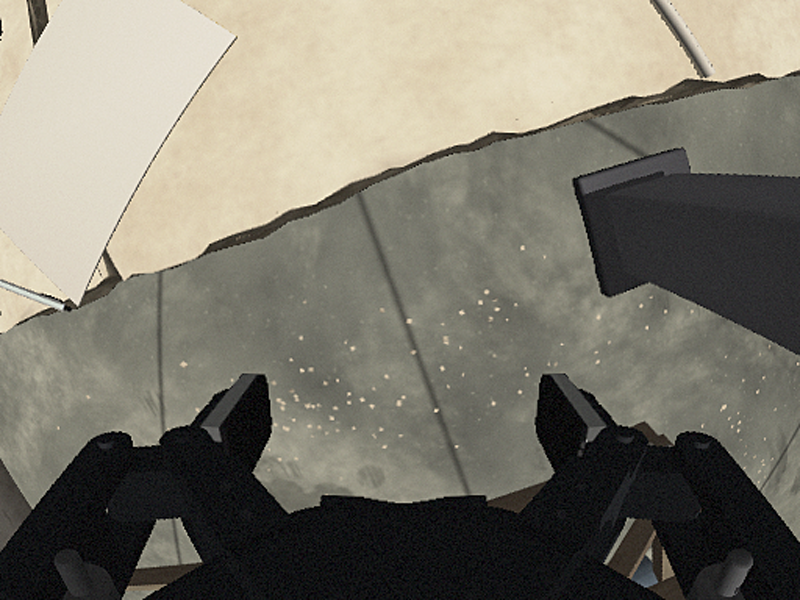

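The picture shows only floor, paper and fingers, because the move was refused. I'll retry with every key given.

Call:
apply_moves(motion=[{"tx": 484,"ty": 365,"tz": -30,"rx": 0,"ry": 0,"rz": 0,"gripper": -1},{"tx": 484,"ty": 365,"tz": -30,"rx": 0,"ry": 0,"rz": 0,"gripper": -1}])

```text
time: 0.45
eef_pos: [0.2947, 0.5308, 0.2368]
eef_rot: [179.9, -0.0, -19.4]
contact_force: [1.4, 0.2, 1.3]
grip_width: 0.0855
gripper_force: 0.0
```

Call:
apply_moves(motion=[{"tx": 384,"ty": 290,"tz": -24,"rx": 0,"ry": 0,"rz": 0,"gripper": -1},{"tx": 384,"ty": 290,"tz": -24,"rx": 0,"ry": 0,"rz": 0,"gripper": -1},{"tx": 384,"ty": 290,"tz": -24,"rx": 0,"ry": 0,"rz": 0,"gripper": -1},{"tx": 384,"ty": 290,"tz": -24,"rx": 0,"ry": 0,"rz": 0,"gripper": -1},{"tx": 384,"ty": 290,"tz": -24,"rx": 0,"ry": 0,"rz": 0,"gripper": -1},{"tx": 384,"ty": 290,"tz": -24,"rx": 0,"ry": 0,"rz": 0,"gripper": -1},{"tx": 384,"ty": 290,"tz": -24,"rx": 0,"ry": 0,"rz": 0,"gripper": -1},{"tx": 384,"ty": 290,"tz": -24,"rx": 0,"ry": 0,"rz": 0,"gripper": -1},{"tx": 384,"ty": 290,"tz": -24,"rx": 0,"ry": 0,"rz": 0,"gripper": -1},{"tx": 384,"ty": 290,"tz": -24,"rx": 0,"ry": 0,"rz": 0,"gripper": -1}])

```text
time: 1.7
eef_pos: [0.5592, 0.1302, 0.2612]
eef_rot: [180.0, 0.0, -19.6]
contact_force: [-0.6, -0.4, -0.8]
grip_width: 0.0852
gripper_force: 0.0
```

```bash
python3 - <<'E'
from h import *
import pickle
p=env.camera_params("wrist");im=env.capture("wrist");cv2.imwrite("pics/w1.png",im[:,:,::-1]);pickle.dump(p,open("w1.pkl","wb"))
s=env.read_state();print(s["eef_pos"],s["joints"],s["contact_force"])
R=np.array(p["R"]);print(-R.T@np.array(p["t"]))
for X in ([.448,.196,.08],[.497,.4236,.08],[.5225,-.148,.095]):print(proj(p,np.array(X),True))
E
```

```text
[0.55906761 0.13069274 0.26131829] [ 3.26663720e+01  1.00435828e+01 -9.68938679e+00 -1.07741131e-02
 -7.02825960e+01  3.78245556e+01] [-0.14729722  0.08490782  0.44717827]
[0.61995654 0.10802591 0.40375776]
[237.61367117 277.50186698]
[ 82.836323   285.72788798]
[475.21621756 137.65302489]
```

```bash
python3 - <<'E'
import cv2
a=cv2.imread("pics/w1.png");cv2.imwrite("pics/w1c.png",cv2.resize(a[190:384,40:300],(780,582),interpolation=cv2.INTER_CUBIC))
E
```

```text
(no output)
```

View pics/w1c.png

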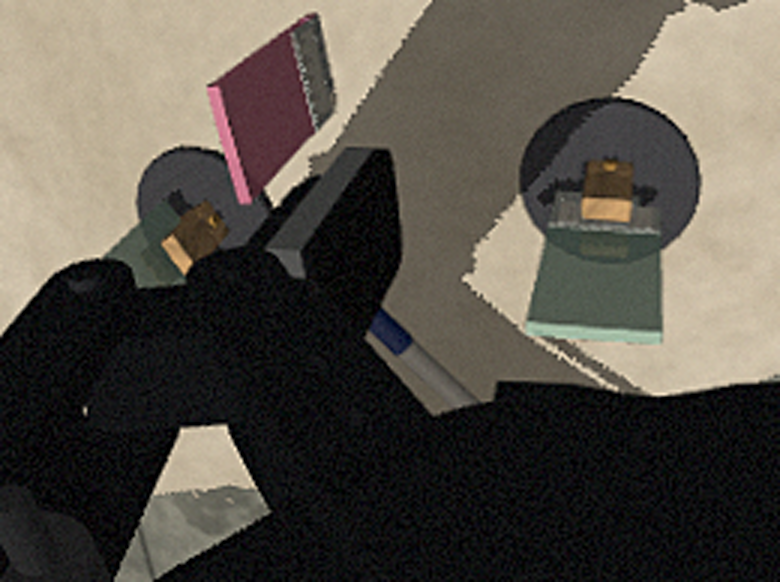

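The near stand's plate, at crop (605,210) and top view (226,212), has a frosted grey band at its lower end. The far plate at (170,240) has none, and the pink one at (265,110) is excluded. I'll enlarge the near plate to confirm the notch and the face.

```bash
python3 - <<'E'
import cv2,numpy as np
def g(im,x,y,w,h,W,H):
    c=im[y:y+h,x:x+w].astype(float);c=(c/255)**.55*255
    return cv2.resize(c.astype(np.uint8),(W,H),interpolation=cv2.INTER_CUBIC)
a=cv2.imread("pics/w1.png");s=cv2.imread("pics/side0.png")
cv2.imwrite("pics/c3.png",np.hstack([g(a,212,235,56,72,467,600),g(s,232,140,40,72,333,600)]))
E
```

```text
(no output)
```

View pics/c3.png

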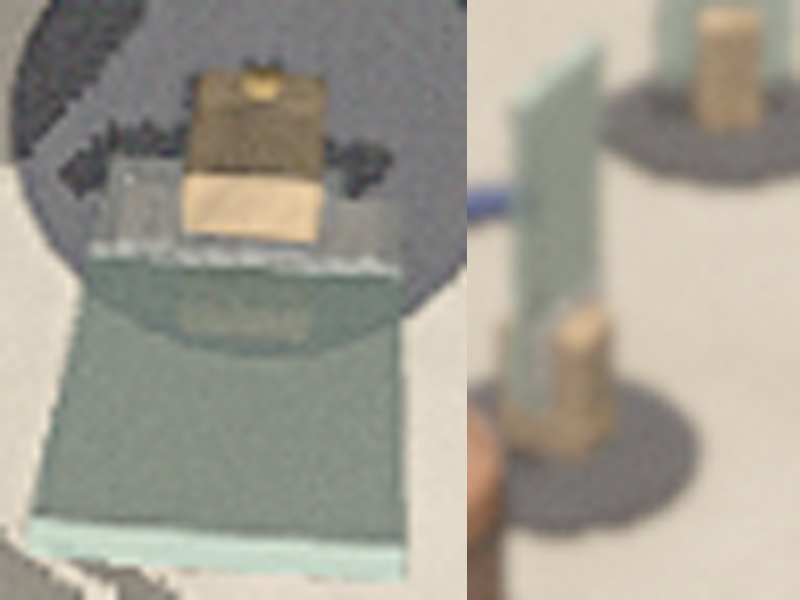

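The camera faces the plate's +n side, n≈(0.89,-0.45). The band looks shorter at right (400,195), which would put the notch at a viewer's lower left and the label on +n. I'll confirm that after lifting. Next I'll check wrist feasibility for the two grasp yaws.

```bash
cat > wr.py <<'E'
import numpy as np
from scipy.spatial.transform import Rotation as Ro
def fk(j1,phi,j4,j5,j6,s4):
    # frame: x=forearm; tool z = x, at J6: tool x chosen to match yaw=J1+J6-90 when down
    A=Ro.from_euler('z',j1,degrees=True)*Ro.from_euler('y',phi,degrees=True)*Ro.from_euler('x',s4*j4,degrees=True)*Ro.from_euler('y',-j5,degrees=True)
    M=A.as_matrix(); # down: x=-z, y=left, z=forward
    T=np.c_[-M[:,1],-M[:,2],M[:,0]]   # yaw=j1-90 : tool x = right(-left)
    return Ro.from_matrix(T)*Ro.from_euler('z',-j6,degrees=True)
def ik(R,j1,phi,s4):
    out=[]
    B=(Ro.from_euler('z',j1,degrees=True)*Ro.from_euler('y',phi,degrees=True)).inv()*R
    z=B.as_matrix()[:,2]; j5=-np.degrees(np.arccos(z[0]))
    # bend dir: Rx(a) applied to (0,0,-1) = (0,sin a,-cos a)
    a=np.degrees(np.arctan2(z[1],-z[2])); j4=s4*a
    D=fk(j1,phi,j4,j5,0,s4).inv()*R
    return np.array([j4,j5,-D.as_rotvec(degrees=True)[2]])
E
python3 - <<'E'
from wr import *
print(fk(32.67,19.73,0,-70.28,37.82,1).as_euler('xyz',degrees=True))
for phi in (20,35,50):
  for nm,x in (("toolx up",[0,0,1]),("toolx down",[0,0,-1])):
    z=np.array([0,1.,0]);x=np.array(x,float);R=Ro.from_matrix(np.c_[x,np.cross(z,x),z])
    for s in (1,-1): print(phi,nm,s,ik(R,-36,phi,s).round(1))
E
```

```text
[ 1.79992101e+02  6.13182830e-03 -1.95100004e+01]
20 toolx up 1 [  76.  -123.5 -155.8]
20 toolx up -1 [ -76.  -123.5 -155.8]
20 toolx down 1 [  76.  -123.5   24.2]
20 toolx down -1 [ -76.  -123.5   24.2]
35 toolx up 1 [  67.4 -118.8 -139.1]
35 toolx up -1 [ -67.4 -118.8 -139.1]
35 toolx down 1 [  67.4 -118.8   40.9]
35 toolx down -1 [ -67.4 -118.8   40.9]
50 toolx up 1 [  60.9 -112.2 -124.2]
50 toolx up -1 [ -60.9 -112.2 -124.2]
50 toolx down 1 [  60.9 -112.2   55.8]
50 toolx down -1 [ -60.9 -112.2   55.8]
```

Call:
apply_moves(motion=[{"tx": 22,"ty": 237,"tz": 10,"rx": 0,"ry": 0,"rz": 0,"gripper": -1},{"tx": 22,"ty": 237,"tz": 10,"rx": 0,"ry": 0,"rz": 0,"gripper": -1},{"tx": 22,"ty": 237,"tz": 10,"rx": 0,"ry": 0,"rz": 0,"gripper": -1},{"tx": 22,"ty": 237,"tz": 10,"rx": 0,"ry": 0,"rz": 0,"gripper": -1},{"tx": 22,"ty": 237,"tz": 10,"rx": 0,"ry": 0,"rz": 0,"gripper": -1},{"tx": 22,"ty": 237,"tz": 10,"rx": 0,"ry": 0,"rz": 0,"gripper": -1},{"tx": 22,"ty": 237,"tz": 10,"rx": 0,"ry": 0,"rz": 0,"gripper": -1}])

```text
time: 2.62
eef_pos: [0.5013, -0.0991, 0.2516]
eef_rot: [-180.0, -0.0, -19.4]
contact_force: [-0.7, -0.4, 0.1]
grip_width: 0.0859
gripper_force: 0.0
```

```bash
python3 - <<'E'
from h import *
import pickle
p=env.camera_params("wrist");im=env.capture("wrist")[:,:,::-1].copy();cv2.imwrite("pics/w2.png",im);pickle.dump(p,open("w2.pkl","wb"))
s=env.read_state();print(s["eef_pos"],s["eef_rot"],s["joints"])
u,v=proj(p,np.array([.5225,-.148,.097]),True);print(u,v)
u,v=int(u),int(v)
h=cv2.cvtColor(im,cv2.COLOR_BGR2HSV)
print(h[v-60:v+61:10,u].tolist());print(h[v,u-70:u+71:10].tolist())
E
```

```text
[ 0.50133101 -0.09909889  0.25148706] [-1.79994994e+02 -8.38473678e-04 -1.94090230e+01] [ 1.08593715e+01  4.19007533e+00 -1.78531562e+01 -4.20846908e-03
 -6.79535212e+01  5.97331851e+01]
296.20586308524435 147.4947235761424
[[20, 48, 187], [18, 48, 195], [6, 8, 168], [8, 15, 205], [8, 16, 180], [15, 18, 204], [12, 14, 181], [17, 13, 180], [13, 20, 181], [12, 18, 184], [18, 50, 211], [19, 45, 198], [19, 45, 203]]
[[20, 39, 201], [19, 47, 206], [19, 46, 204], [22, 45, 102], [11, 17, 205], [13, 19, 190], [11, 19, 187], [12, 14, 181], [12, 18, 188], [7, 18, 182], [14, 17, 194], [12, 18, 185], [21, 39, 210], [18, 49, 201], [19, 49, 202]]
```

```bash
python3 - <<'E'
from h import *
import pickle
p=pickle.load(open("w2.pkl","rb"));im=cv2.imread("pics/w2.png");h=cv2.GaussianBlur(cv2.cvtColor(im,cv2.COLOR_BGR2HSV),(5,5),0)
m=((h[...,1]<32)&(h[...,2]>125)).astype(np.uint8);n,l,st,_=cv2.connectedComponentsWithStats(m);i=l[147,296]
c=max(cv2.findContours((l==i).astype(np.uint8),0,1)[0],key=cv2.contourArea)
print(st[i],cv2.fitEllipse(cv2.convexHull(c)))
hp=np.array([pt(p,*q[0],.097,True)[:2] for q in cv2.convexHull(c)])
for q in (c,):
    w=np.array([pt(p,*x[0],.097,True)[:2] for x in c],np.float32)*1000
    (cx,cy),r=cv2.minEnclosingCircle(w);print("circle mm",cx,cy,r);
    a=np.degrees(np.arctan2(w[:,1]-cy,w[:,0]-cx));d=np.hypot(w[:,1]-cy,w[:,0]-cx)
    print([(int(k),round(float(np.median(d[abs(a-k)<8])),1)) for k in range(-165,180,15) if (abs(a-k)<8).any()])
C=ray(p,200,200,True)[0];print(C)
E
```

```text
[ 257  105   82   82 5158] ((298.0726013183594, 145.4998321533203), (81.26282501220703, 81.76370239257812), 104.73926544189453)
circle mm 523.2258911132812 -151.0501251220703 42.078697204589844
[(-165, 41.7), (-150, 41.7), (-135, 41.4), (-120, 41.3), (-105, 40.8), (-90, 41.2), (-75, 40.9), (-60, 41.0), (-45, 40.9), (-30, 40.7), (-15, 40.8), (0, 41.1), (15, 41.5), (30, 40.9), (45, 40.8), (60, 41.2), (75, 41.0), (90, 39.0), (105, 41.5), (120, 40.2), (135, 40.5), (150, 40.1), (165, 41.5)]
[ 0.56202144 -0.12104408  0.39415149]
```

Call:
apply_moves(motion=[{"tx": 37,"ty": 41,"tz": 40,"rx": 0,"ry": 0,"rz": 0,"gripper": 1},{"tx": 37,"ty": 41,"tz": 80,"rx": 0,"ry": 0,"rz": 0,"gripper": 1},{"tx": 37,"ty": 41,"tz": 110,"rx": 0,"ry": 0,"rz": 0,"gripper": 1},{"tx": 37,"ty": 41,"tz": 130,"rx": 0,"ry": 0,"rz": 0,"gripper": 1},{"tx": 37,"ty": 41,"tz": 138,"rx": 0,"ry": 0,"rz": 0,"gripper": 1},{"tx": 37,"ty": 41,"tz": 138,"rx": 0,"ry": 0,"rz": 0,"gripper": 1},{"tx": 37,"ty": 41,"tz": 138,"rx": 0,"ry": 0,"rz": 0,"gripper": 1}])

```text
time: 3.55
eef_pos: [0.5229, -0.1511, 0.1145]
eef_rot: [-180.0, -0.1, -19.5]
contact_force: [1.1, -0.1, 0.1]
grip_width: 0.0
gripper_force: 0.0
```

Next, a gentle press with a check.

Call:
apply_moves(motion=[{"tx": 0,"ty": 0,"tz": 4,"rx": 0,"ry": 0,"rz": 0,"gripper": 1},{"tx": 0,"ty": 0,"tz": 8,"rx": 0,"ry": 0,"rz": 0,"gripper": 1},{"tx": 0,"ty": 0,"tz": 12,"rx": 0,"ry": 0,"rz": 0,"gripper": 1},{"tx": 0,"ty": 0,"tz": 15,"rx": 0,"ry": 0,"rz": 0,"gripper": 1},{"tx": 0,"ty": 0,"tz": 15,"rx": 0,"ry": 0,"rz": 0,"gripper": 1}])

```text
time: 4.18
eef_pos: [0.5227, -0.1515, 0.0989]
eef_rot: [-180.0, -0.1, -19.5]
contact_force: [-0.5, -0.5, 3.9]
grip_width: -0.0
gripper_force: 2.1
```

Call:
apply_moves(motion=[{"tx": 0,"ty": 0,"tz": 1.5,"rx": 0,"ry": 0,"rz": 0,"gripper": 1},{"tx": 0,"ty": 0,"tz": 3,"rx": 0,"ry": 0,"rz": 0,"gripper": 1},{"tx": 0,"ty": 0,"tz": 3,"rx": 0,"ry": 0,"rz": 0,"gripper": 1}])

```text
time: 4.55
eef_pos: [0.5229, -0.1515, 0.0981]
eef_rot: [-180.0, -0.1, -19.5]
contact_force: [-7.3, 4.8, 24.9]
grip_width: -0.0001
gripper_force: 12.5
```

Call:
apply_moves(motion=[{"tx": 0,"ty": 0,"tz": -9,"rx": 0,"ry": 0,"rz": 0,"gripper": 1},{"tx": 33,"ty": 0,"tz": -9,"rx": 0,"ry": 0,"rz": 0,"gripper": 1},{"tx": 33,"ty": 0,"tz": -9,"rx": 0,"ry": 0,"rz": 0,"gripper": 1},{"tx": 33,"ty": 0,"tz": -5,"rx": 0,"ry": 0,"rz": 0,"gripper": 1},{"tx": 33,"ty": 0,"tz": -2,"rx": 0,"ry": 0,"rz": 0,"gripper": 1},{"tx": 33,"ty": 0,"tz": -1,"rx": 0,"ry": 0,"rz": 0,"gripper": 1},{"tx": 33,"ty": 0,"tz": -1,"rx": 0,"ry": 0,"rz": 0,"gripper": 1}])

```text
time: 5.42
eef_pos: [0.553, -0.1626, 0.0981]
eef_rot: [180.0, -0.1, -19.5]
contact_force: [-5.5, 1.5, 14.5]
grip_width: 0.0001
gripper_force: 7.2
```

Call:
apply_moves(motion=[{"tx": 0,"ty": 0,"tz": -9,"rx": 0,"ry": 0,"rz": 0,"gripper": 1},{"tx": -66,"ty": 0,"tz": -9,"rx": 0,"ry": 0,"rz": 0,"gripper": 1},{"tx": -66,"ty": 0,"tz": -9,"rx": 0,"ry": 0,"rz": 0,"gripper": 1},{"tx": -66,"ty": 0,"tz": -9,"rx": 0,"ry": 0,"rz": 0,"gripper": 1},{"tx": -66,"ty": 0,"tz": -5,"rx": 0,"ry": 0,"rz": 0,"gripper": 1},{"tx": -66,"ty": 0,"tz": -2,"rx": 0,"ry": 0,"rz": 0,"gripper": 1},{"tx": -66,"ty": 0,"tz": 0,"rx": 0,"ry": 0,"rz": 0,"gripper": 1},{"tx": -66,"ty": 0,"tz": 0,"rx": 0,"ry": 0,"rz": 0,"gripper": 1}])

```text
time: 6.42
eef_pos: [0.4918, -0.1406, 0.0983]
eef_rot: [180.0, -0.1, -19.5]
contact_force: [-8.6, 4.6, 24.6]
grip_width: -0.0002
gripper_force: 12.2
```

Call:
apply_moves(motion=[{"tx": 0,"ty": 0,"tz": -9,"rx": 0,"ry": 0,"rz": 0,"gripper": 1},{"tx": 33,"ty": 33,"tz": -9,"rx": 0,"ry": 0,"rz": 0,"gripper": 1},{"tx": 33,"ty": 33,"tz": -9,"rx": 0,"ry": 0,"rz": 0,"gripper": 1},{"tx": 33,"ty": 33,"tz": -5,"rx": 0,"ry": 0,"rz": 0,"gripper": 1},{"tx": 33,"ty": 33,"tz": -2,"rx": 0,"ry": 0,"rz": 0,"gripper": 1},{"tx": 33,"ty": 33,"tz": 0,"rx": 0,"ry": 0,"rz": 0,"gripper": 1},{"tx": 33,"ty": 33,"tz": 0,"rx": 0,"ry": 0,"rz": 0,"gripper": 1}])

```text
time: 7.3
eef_pos: [0.5108, -0.1823, 0.0983]
eef_rot: [180.0, -0.0, -19.4]
contact_force: [-6.2, 1.9, 18.5]
grip_width: -0.0002
gripper_force: 9.4
```

Call:
apply_moves(motion=[{"tx": 0,"ty": 0,"tz": -9,"rx": 0,"ry": 0,"rz": 0,"gripper": 1},{"tx": 0,"ty": -66,"tz": -9,"rx": 0,"ry": 0,"rz": 0,"gripper": 1},{"tx": 0,"ty": -66,"tz": -9,"rx": 0,"ry": 0,"rz": 0,"gripper": 1},{"tx": 0,"ty": -66,"tz": -9,"rx": 0,"ry": 0,"rz": 0,"gripper": 1},{"tx": 0,"ty": -66,"tz": -5,"rx": 0,"ry": 0,"rz": 0,"gripper": 1},{"tx": 0,"ty": -66,"tz": -2,"rx": 0,"ry": 0,"rz": 0,"gripper": 1},{"tx": 0,"ty": -66,"tz": 0,"rx": 0,"ry": 0,"rz": 0,"gripper": 1},{"tx": 0,"ty": -66,"tz": 0,"rx": 0,"ry": 0,"rz": 0,"gripper": 1}])

```text
time: 8.3
eef_pos: [0.5329, -0.1211, 0.098]
eef_rot: [180.0, -0.0, -19.5]
contact_force: [-7.4, 1.6, 17.9]
grip_width: 0.0002
gripper_force: 8.8
```

All four rim points read 98.0 to 98.3 mm, so the lid is level and home. Next is the plate's top edge from w1.

```bash
python3 - <<'E'
from h import *
import pickle
p=pickle.load(open("w1.pkl","rb"));im=cv2.imread("pics/w1.png");h=cv2.cvtColor(im,cv2.COLOR_BGR2HSV)
m=((h[...,0]>65)&(h[...,0]<100)&(h[...,1]>25)&(h[...,2]>140)).astype(np.uint8);m[:,:205]=0;m[:285]=0;m[310:]=0;m[:,275:]=0
c=np.argwhere(m)[:,::-1];print(len(c),c.min(0),c.max(0))
w=np.array([pt(p,x,y,.134,True)[:2] for x,y in c],np.float32)*1000
r=cv2.minAreaRect(w);print(r);b=cv2.boxPoints(r);print(b)
# top camera check
pt_=env.camera_params("top")
for X in b: print(proj(pt_,np.array([*X/1000,.134])).round(1),end=' ')
s=env.read_state();print(s["eef_pos"],s["joints"])
E
```

```text
21 [218 300] [259 303]
((447.2214050292969, 191.85435485839844), (44.8099365234375, 3.031536817550659), 69.54730224609375)
[[437.9721  171.39143]
 [440.81256 170.3321 ]
 [456.4707  212.31728]
 [453.63025 213.3766 ]]
[232.2 212. ] [232.7 210.9] [215.3 204.1] [214.9 205.3] [ 0.53289748 -0.12107078  0.09803027] [ 7.77021878e+00  1.57828624e+01 -2.56025469e+01  4.24035452e-02
 -4.86020636e+01  6.26548467e+01]
```

Call:
apply_moves(motion=[{"tx": 0,"ty": 0,"tz": -60,"rx": 0,"ry": 0,"rz": 0,"gripper": 1},{"tx": 0,"ty": 0,"tz": -120,"rx": 0,"ry": 0,"rz": 0,"gripper": 1},{"tx": -30,"ty": -45,"tz": -140,"rx": 0,"ry": 0,"rz": 0,"gripper": -1},{"tx": -185,"ty": -267,"tz": -140,"rx": 0,"ry": 0,"rz": 0,"gripper": -1},{"tx": -185,"ty": -267,"tz": -140,"rx": 0,"ry": 0,"rz": 0,"gripper": -1},{"tx": -185,"ty": -267,"tz": -140,"rx": 0,"ry": 0,"rz": 0,"gripper": -1},{"tx": -185,"ty": -267,"tz": -140,"rx": 0,"ry": 0,"rz": 0,"gripper": -1},{"tx": -185,"ty": -267,"tz": -140,"rx": 0,"ry": 0,"rz": 0,"gripper": -1},{"tx": -185,"ty": -267,"tz": -140,"rx": 0,"ry": 0,"rz": 0,"gripper": -1},{"tx": -185,"ty": -267,"tz": -140,"rx": 0,"ry": 0,"rz": 0,"gripper": -1}])

```text
time: 9.55
eef_pos: [0.4481, 0.1924, 0.2363]
eef_rot: [180.0, 0.0, -19.6]
contact_force: [-0.4, 1.0, 0.1]
grip_width: 0.0855
gripper_force: 0.0
```

```bash
python3 - <<'E'
from h import *
import pickle
p=env.camera_params("wrist");im=env.capture("wrist")[:,:,::-1].copy();cv2.imwrite("pics/w3.png",im);pickle.dump(p,open("w3.pkl","wb"))
s=env.read_state();print(s["eef_pos"],s["eef_rot"],s["joints"],s["grip_width"])
for X in ([.438,.171,.134],[.456,.213,.134],[.447,.192,.134]):print(proj(p,np.array(X),True))
h=cv2.cvtColor(im,cv2.COLOR_BGR2HSV);u,v=proj(p,np.array([.447,.192,.134]),True).astype(int)
for y in range(v-12,v+13,2):print(y,h[y,u].tolist(),h[y,u-15].tolist())
t=env.capture("top")[:,:,::-1];cv2.imwrite("pics/top3.png",t)
E
```

```text
[0.44820041 0.19211855 0.23629959] [ 1.79975937e+02  9.66701343e-03 -1.95946960e+01] [ 4.63643310e+01  2.45202732e+00 -2.17767781e+01  1.06871637e-03
 -6.57971089e+01  2.40405367e+01] 0.0856700047631473
[284.55465331 198.21667634]
[231.1947819  194.97792345]
[257.91599832 196.59994597]
184 [52, 37, 75] [60, 35, 65]
186 [55, 38, 74] [70, 49, 63]
188 [55, 42, 67] [71, 43, 65]
190 [73, 38, 61] [79, 56, 50]
192 [74, 43, 88] [67, 29, 182]
194 [65, 34, 175] [68, 34, 171]
196 [67, 34, 171] [66, 36, 169]
198 [68, 43, 192] [135, 16, 31]
200 [138, 47, 27] [13, 31, 57]
202 [30, 8, 34] [21, 49, 99]
204 [16, 56, 104] [19, 51, 95]
206 [19, 47, 93] [19, 52, 93]
208 [18, 48, 96] [16, 49, 99]
```

```bash
python3 - <<'E'
from h import *
import pickle
p=pickle.load(open("w3.pkl","rb"));im=cv2.imread("pics/w3.png");h=cv2.cvtColor(im,cv2.COLOR_BGR2HSV)
m=((h[...,0]>50)&(h[...,0]<85)&(h[...,1]>20)&(h[...,2]>140)).astype(np.uint8)
n,l,st,_=cv2.connectedComponentsWithStats(m);i=l[196,257];print(st[i])
c=np.argwhere(l==i)[:,::-1]
w=np.array([pt(p,x,y,.134,True)[:2] for x,y in c],np.float32)*1000
r=cv2.minAreaRect(w);print(r);print(w.mean(0))
# frosted band / block below plate: enlarged contrast crop for later
g=(im[120:300,180:340]/255.)**.55*255
cv2.imwrite("pics/c4.png",cv2.resize(g.astype(np.uint8),(640,720))[:600])
E
```

```text
[228 191  58  10 352]
((448.4836120605469, 192.6410675048828), (49.108131408691406, 5.443861961364746), 66.52664184570312)
[448.54123 192.7211 ]
```

Call:
apply_moves(motion=[{"tx": 0,"ty": 0,"tz": 50,"rx": 0,"ry": 0,"rz": 0.49,"gripper": -1},{"tx": 0,"ty": 0,"tz": 90,"rx": 0,"ry": 0,"rz": 0.49,"gripper": -1},{"tx": 0,"ty": 0,"tz": 125,"rx": 0,"ry": 0,"rz": 0.49,"gripper": -1},{"tx": 0,"ty": 0,"tz": 150,"rx": 0,"ry": 0,"rz": 0.49,"gripper": -1},{"tx": 0,"ty": 0,"tz": 164,"rx": 0,"ry": 0,"rz": 0.49,"gripper": -1},{"tx": 0,"ty": 0,"tz": 164,"rx": 0,"ry": 0,"rz": 0.49,"gripper": -1}], newtons=50)

```text
time: 10.4
eef_pos: [0.448, 0.1923, 0.072]
eef_rot: [179.9, 0.0, -23.5]
contact_force: [-0.6, -0.4, 0.2]
grip_width: 0.0853
gripper_force: 0.0
```

Call:
apply_moves(motion=[{"tx": 0,"ty": 0,"tz": 0,"rx": 0,"ry": 0,"rz": 0,"gripper": 1},{"tx": 0,"ty": 0,"tz": 0,"rx": 0,"ry": 0,"rz": 0,"gripper": 1},{"tx": 0,"ty": 0,"tz": 0,"rx": 0,"ry": 0,"rz": 0,"gripper": 1},{"tx": 0,"ty": 0,"tz": 0,"rx": 0,"ry": 0,"rz": 0,"gripper": 1},{"tx": 0,"ty": 0,"tz": 0,"rx": 0,"ry": 0,"rz": 0,"gripper": 1},{"tx": 0,"ty": 0,"tz": 0,"rx": 0,"ry": 0,"rz": 0,"gripper": 1}])

```text
time: 11.15
eef_pos: [0.4485, 0.1935, 0.0736]
eef_rot: [-179.9, -0.1, -23.4]
contact_force: [-1.0, -1.1, 5.3]
grip_width: 0.0494
gripper_force: 50.8
```

Call:
apply_moves(motion=[{"tx": 0,"ty": 0,"tz": -15,"rx": 0,"ry": 0,"rz": 0,"gripper": 1},{"tx": 0,"ty": 0,"tz": -40,"rx": 0,"ry": 0,"rz": 0,"gripper": 1},{"tx": 0,"ty": 0,"tz": -80,"rx": 0,"ry": 0,"rz": 0,"gripper": 1},{"tx": 0,"ty": 0,"tz": -120,"rx": 0,"ry": 0,"rz": 0,"gripper": 1},{"tx": 0,"ty": 0,"tz": -170,"rx": 0,"ry": 0,"rz": 0,"gripper": 1},{"tx": 20,"ty": 27,"tz": -210,"rx": 0,"ry": 0,"rz": 1.2,"gripper": 1},{"tx": 45,"ty": 60,"tz": -230,"rx": 0,"ry": 0,"rz": 2.5,"gripper": 1},{"tx": 70,"ty": 92,"tz": -230,"rx": 0,"ry": 0,"rz": 3.8,"gripper": 1},{"tx": 95,"ty": 128,"tz": -230,"rx": 0,"ry": 0,"rz": 5.1,"gripper": 1},{"tx": 115,"ty": 160,"tz": -230,"rx": 0,"ry": 0,"rz": 6.3,"gripper": 1},{"tx": 136,"ty": 185,"tz": -230,"rx": 0,"ry": 0,"rz": 7.4,"gripper": 1},{"tx": 136,"ty": 185,"tz": -230,"rx": 0,"ry": 0,"rz": 8.3,"gripper": 1},{"tx": 136,"ty": 185,"tz": -230,"rx": 0,"ry": 0,"rz": 8.3,"gripper": 1},{"tx": 136,"ty": 185,"tz": -230,"rx": 0,"ry": 0,"rz": 8.3,"gripper": 1}])

```text
time: 12.9
eef_pos: [0.4991, -0.0304, 0.3027]
eef_rot: [-180.0, 0.0, -89.7]
contact_force: [0.2, 0.5, -1.1]
grip_width: 0.049
gripper_force: 51.7
```

```bash
python3 - <<'E'
from h import *
s=env.read_state();print(s["eef_pos"],s["eef_rot"],s["joints"],s["grip_width"],s["gripper_force"])
p=env.camera_params("side");im=env.capture("side")[:,:,::-1].copy();cv2.imwrite("pics/side4.png",im)
e=s["eef_pos"];u,v=proj(p,np.array([e[0],e[1],e[2]-.02])).astype(int);print(u,v)
t=env.capture("top")[:,:,::-1].copy();cv2.imwrite("pics/top4.png",t)
cv2.imwrite("pics/c5.png",cv2.resize(im[max(v-60,0):v+60,u-80:u+80],(800,600),interpolation=cv2.INTER_CUBIC))
E
```

```text
[ 0.49906752 -0.03038514  0.30271936] [-1.79974854e+02  1.43584012e-02 -8.96612704e+01] [ 1.90687002e+01  1.42070433e+00 -1.41159214e+01 -5.73382597e-03
 -7.44349498e+01 -1.87284366e+01] 0.04901156957898508 51.70223772525787
262 128
```

View pics/c5.png

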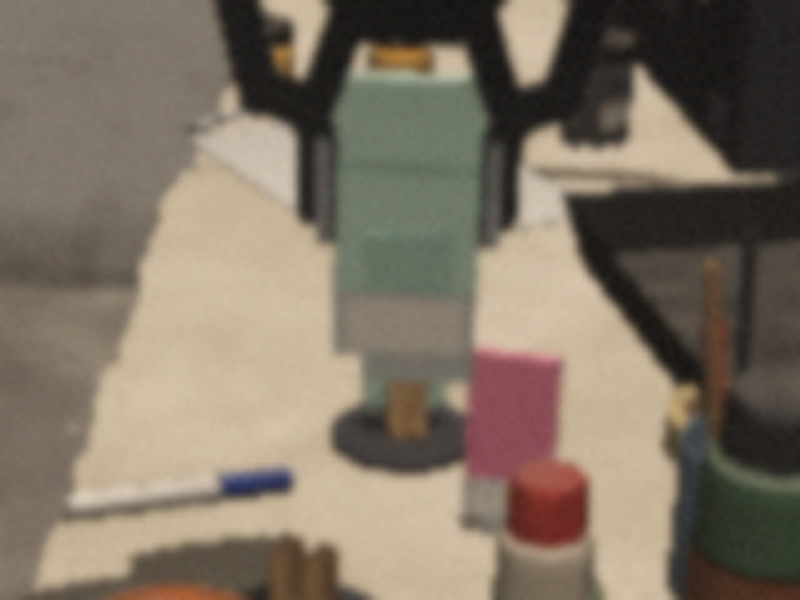

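The picture shows the held plate with its lower-left corner missing at about (352,365), the paper band at (405,320), and the whole blank plate behind it. The notch is at lower left, so the label face looks toward the side camera, along tool +x. Label up therefore means tool x up and tool z left, so I'll move right and spin 180°.

Call:
apply_moves(motion=[{"tx": 40,"ty": 0,"tz": -15,"rx": 0,"ry": 0,"rz": 1.2,"gripper": 1},{"tx": 85,"ty": 0,"tz": -30,"rx": 0,"ry": 0,"rz": 2.4,"gripper": 1},{"tx": 130,"ty": 0,"tz": -30,"rx": 0,"ry": 0,"rz": 3.6,"gripper": 1},{"tx": 175,"ty": 0,"tz": -30,"rx": 0,"ry": 0,"rz": 4.8,"gripper": 1},{"tx": 220,"ty": 0,"tz": -30,"rx": 0,"ry": 0,"rz": 6.0,"gripper": 1},{"tx": 260,"ty": 0,"tz": -30,"rx": 0,"ry": 0,"rz": 7.2,"gripper": 1},{"tx": 300,"ty": 0,"tz": -30,"rx": 0,"ry": 0,"rz": 8.4,"gripper": 1},{"tx": 330,"ty": 0,"tz": -30,"rx": 0,"ry": 0,"rz": 9.6,"gripper": 1},{"tx": 350,"ty": 0,"tz": -30,"rx": 0,"ry": 0,"rz": 10.6,"gripper": 1},{"tx": 350,"ty": 0,"tz": -30,"rx": 0,"ry": 0,"rz": 11.25,"gripper": 1},{"tx": 350,"ty": 0,"tz": -30,"rx": 0,"ry": 0,"rz": 11.25,"gripper": 1}])

```text
time: 14.38
eef_pos: [0.5003, -0.3805, 0.3322]
eef_rot: [180.0, -0.0, -179.7]
contact_force: [-0.0, 0.1, -1.3]
grip_width: 0.0492
gripper_force: 51.8
```

Call:
apply_moves(motion=[{"tx": 0,"ty": 0,"tz": 0,"rx": 0,"ry": 0,"rz": 1.2,"gripper": 1},{"tx": 0,"ty": 0,"tz": 0,"rx": 0,"ry": 0,"rz": 2.4,"gripper": 1},{"tx": 0,"ty": 0,"tz": 0,"rx": 0,"ry": 0,"rz": 3.6,"gripper": 1},{"tx": 0,"ty": 0,"tz": 0,"rx": 0,"ry": 0,"rz": 4.8,"gripper": 1},{"tx": 0,"ty": 0,"tz": 0,"rx": 0,"ry": 0,"rz": 6.0,"gripper": 1},{"tx": 0,"ty": 0,"tz": 0,"rx": 0,"ry": 0,"rz": 7.2,"gripper": 1},{"tx": 0,"ty": 0,"tz": 0,"rx": 0,"ry": 0,"rz": 8.4,"gripper": 1},{"tx": 0,"ty": 0,"tz": 0,"rx": 0,"ry": 0,"rz": 9.6,"gripper": 1},{"tx": 0,"ty": 0,"tz": 0,"rx": 0,"ry": 0,"rz": 10.6,"gripper": 1},{"tx": 0,"ty": 0,"tz": 0,"rx": 0,"ry": 0,"rz": 11.25,"gripper": 1},{"tx": 0,"ty": 0,"tz": 0,"rx": 0,"ry": 0,"rz": 11.25,"gripper": 1}])

```text
time: 15.75
eef_pos: [0.5004, -0.3801, 0.3327]
eef_rot: [180.0, 0.0, 90.4]
contact_force: [0.6, -0.5, 0.0]
grip_width: 0.0491
gripper_force: 51.8
```

```bash
python3 -c "
from cell import env
s=env.read_state();print(s['eef_pos'],s['eef_rot'],s['joints'],s['grip_width'],s['gripper_force'])"
```

```text
[ 0.50038891 -0.38009742  0.33268583] [1.79982417e+02 4.41476738e-03 9.03820582e+01] [-1.94496580e+01  1.35765360e+01  3.94096732e+00 -1.83829812e-03
 -8.03463933e+01 -1.60167975e+02] 0.0490717615095582 51.81344389915466
```

```bash
python3 - <<'E'
from wr import *
R0=Ro.from_euler('xyz',[180,0,90.4],degrees=True)
print(ik(R0,-19.45,9.64,1).round(1))
for k in range(0,91,15):
    R=Ro.from_euler('x',k,degrees=True)*R0
    print(k,R.as_matrix()[:,2].round(2),R.as_matrix()[:,0].round(2),[ik(R,-19.5,ph,1).round(0).tolist() for ph in (10,25,40)])
E
```

```text
[   0.   -80.4 -160.2]
0 [ 0.  0. -1.] [-0.01  1.    0.  ] [[0.0, -80.0, -160.0], [0.0, -65.0, -160.0], [0.0, -50.0, -160.0]]
15 [ 0.    0.26 -0.97] [-0.01  0.97  0.26] [[14.0, -85.0, -158.0], [15.0, -71.0, -154.0], [17.0, -56.0, -150.0]]
30 [ 0.    0.5  -0.87] [-0.01  0.87  0.5 ] [[28.0, -91.0, -158.0], [29.0, -78.0, -151.0], [31.0, -65.0, -143.0]]
45 [ 0.    0.71 -0.71] [-0.01  0.71  0.71] [[42.0, -96.0, -159.0], [42.0, -85.0, -149.0], [44.0, -74.0, -138.0]]
60 [ 0.    0.87 -0.5 ] [-0.01  0.5   0.87] [[56.0, -101.0, -161.0], [55.0, -93.0, -148.0], [55.0, -84.0, -136.0]]
75 [ 0.    0.97 -0.26] [-0.01  0.26  0.97] [[71.0, -106.0, -164.0], [68.0, -101.0, -150.0], [66.0, -95.0, -136.0]]
90 [ 0.  1. -0.] [-0.01  0.    1.  ] [[86.0, -109.0, -169.0], [81.0, -108.0, -153.0], [77.0, -105.0, -138.0]]
```

Call:
apply_moves(motion=[{"tx": 18,"ty": 0,"tz": 0,"rx": 0,"ry": 1.2,"rz": 0,"gripper": 1},{"tx": 36,"ty": 0,"tz": 0,"rx": 0,"ry": 2.4,"rz": 0,"gripper": 1},{"tx": 54,"ty": 0,"tz": 0,"rx": 0,"ry": 3.6,"rz": 0,"gripper": 1},{"tx": 72,"ty": 0,"tz": 0,"rx": 0,"ry": 4.8,"rz": 0,"gripper": 1},{"tx": 90,"ty": 0,"tz": 0,"rx": 0,"ry": 6.0,"rz": 0,"gripper": 1},{"tx": 90,"ty": 0,"tz": 0,"rx": 0,"ry": 6.0,"rz": 0,"gripper": 1}])

```text
time: 16.5
eef_pos: [0.4995, -0.2917, 0.3293]
eef_rot: [-179.8, -48.2, 90.0]
contact_force: [0.2, -0.2, -1.1]
grip_width: 0.0492
gripper_force: 51.9
```

```bash
python3 -c "
from cell import env
s=env.read_state();print(s['eef_pos'],s['eef_rot'],s['joints'],s['grip_width'],s['gripper_force'])"
```

```text
[ 0.4995054  -0.29174795  0.32934264] [-179.81951594  -48.19593225   89.9977492 ] [ -37.61778986   28.61453013   25.59497356  -40.47310119 -114.94349475
 -150.56773876] 0.04922725289984224 51.8671452999115
```

Call:
apply_moves(motion=[{"tx": 8,"ty": 2,"tz": 18,"rx": 0,"ry": 1.1,"rz": 0,"gripper": 1},{"tx": 16,"ty": 4,"tz": 36,"rx": 0,"ry": 2.2,"rz": 0,"gripper": 1},{"tx": 24,"ty": 6,"tz": 54,"rx": 0,"ry": 3.3,"rz": 0,"gripper": 1},{"tx": 32,"ty": 8,"tz": 72,"rx": 0,"ry": 4.4,"rz": 0,"gripper": 1},{"tx": 38,"ty": 10,"tz": 87,"rx": 0,"ry": 5.2,"rz": 0,"gripper": 1},{"tx": 38,"ty": 10,"tz": 87,"rx": 0,"ry": 5.2,"rz": 0,"gripper": 1},{"tx": 38,"ty": 10,"tz": 87,"rx": 0,"ry": 5.2,"rz": 0,"gripper": 1}])

```text
time: 17.38
eef_pos: [0.5099, -0.2007, 0.3033]
eef_rot: [170.7, -89.2, 99.5]
contact_force: [1.6, 0.3, -0.1]
grip_width: 0.0489
gripper_force: 51.9
```

```bash
python3 - <<'E'
from h import *
from scipy.spatial.transform import Rotation as Ro
s=env.read_state();print(s['eef_pos'],Ro.from_euler('xyz',s['eef_rot'],degrees=True).as_matrix().round(3).tolist(),s['joints'].round(1),s['grip_width'],s['gripper_force'])
E
```

```text
[ 0.50989474 -0.20069112  0.3033189 ] [[-0.002, 1.0, -0.004], [0.014, 0.004, 1.0], [1.0, 0.002, -0.014]] [ -43.3   41.9   20.2  -69.7 -129.5 -150.6] 0.048861068987890596 51.898671984672546
```

Call:
apply_moves(motion=[{"tx": -10,"ty": 13,"tz": 30,"rx": 0,"ry": 0,"rz": 0,"gripper": 1},{"tx": -30,"ty": 13,"tz": 56,"rx": 0,"ry": 0,"rz": 0,"gripper": 1},{"tx": -55,"ty": 13,"tz": 56,"rx": 0,"ry": 0,"rz": 0,"gripper": 1},{"tx": -80,"ty": 13,"tz": 56,"rx": 0,"ry": 0,"rz": 0,"gripper": 1},{"tx": -80,"ty": 13,"tz": 56,"rx": 0,"ry": 0,"rz": 0,"gripper": 1}])

```text
time: 18.0
eef_pos: [0.5226, -0.1451, 0.2222]
eef_rot: [176.4, -89.4, 93.8]
contact_force: [0.1, 0.3, -0.9]
grip_width: 0.0489
gripper_force: 51.9
```

Call:
apply_moves(motion=[{"tx": -10,"ty": 0,"tz": 0,"rx": 0,"ry": 0,"rz": 0,"gripper": 1},{"tx": -20,"ty": 0,"tz": 0,"rx": 0,"ry": 0,"rz": 0,"gripper": 1},{"tx": -30,"ty": 0,"tz": 0,"rx": 0,"ry": 0,"rz": 0,"gripper": 1},{"tx": -36,"ty": 0,"tz": 0,"rx": 0,"ry": 0,"rz": 0,"gripper": 1},{"tx": -38,"ty": 0,"tz": 0,"rx": 0,"ry": 0,"rz": 0,"gripper": 1},{"tx": -38,"ty": 0,"tz": 0,"rx": 0,"ry": 0,"rz": 0,"gripper": 1},{"tx": -38,"ty": 0,"tz": 0,"rx": 0,"ry": 0,"rz": 0,"gripper": 1},{"tx": -38,"ty": 0,"tz": 0,"rx": 0,"ry": 0,"rz": 0,"gripper": 1}])

```text
time: 19.0
eef_pos: [0.5226, -0.1454, 0.1844]
eef_rot: [176.0, -89.6, 94.1]
contact_force: [0.6, -1.2, -0.8]
grip_width: 0.0493
gripper_force: 51.9
```

```bash
python3 - <<'E'
from h import *
from scipy.spatial.transform import Rotation as Ro
s=env.read_state();print(s['eef_pos'],Ro.from_euler('xyz',s['eef_rot'],degrees=True).as_matrix().round(3).tolist(),s['joints'].round(1),s['gripper_force'],s['contact_force'],abs(s['qvel']).max())
a=env.capture("side")[:,:,::-1];t=env.capture("top")[:,:,::-1]
cv2.imwrite("pics/f.png",np.hstack([cv2.resize(a[180:330,190:350],(400,375),interpolation=3),cv2.resize(t[130:250,300:428],(400,375),interpolation=3)]))
E
```

```text
[ 0.52256463 -0.14541688  0.18437713] [[-0.001, 1.0, -0.003], [0.007, 0.003, 1.0], [1.0, 0.001, -0.007]] [ -38.4   48.8   13.8  -65.1 -120.5 -138. ] 51.90944731235504 [ 0.63902968 -1.2047126  -0.76561569] 0.10658635656846023
```

View pics/f.png

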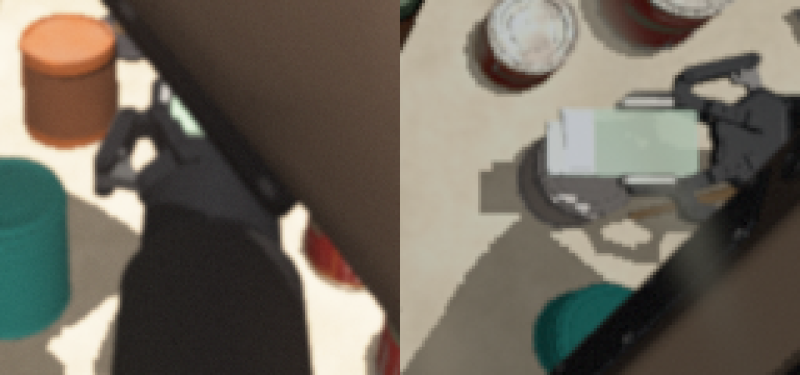

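The final view shows the plate level over the tin. The white label end points left at (570,145), label up, with the notch at its far left corner. The tin is below it and clear. I'm handing in.

```bash
python3 -c "
from cell import env
print(env.job_done())"
```

```text
the job is handed in; nothing more can be done
None
```

The job is handed in with no verdict shown: the lid is pressed home (its four rim points read level within 0.3 mm), and the test plate is held level about 8–9 cm above the tin, label up and frosted end to the left.

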